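# Sweep stray beans out of the knife guides of a cocoa bean cutter

## Robot

A 7-joint arm with a two-finger parallel gripper is mounted at the origin on the work surface. World frame = base frame: x ahead of the robot, y to its left, z up, the work surface at z = 0. Lengths are in m, angles in rad, forces in N, time in s.
With the tool pointing down it reaches from about 0.4 to 0.9 m from the base axis. Payload 5.6 kg.
Tool frame: the origin (TCP) lies midway between the tips of the shut fingers; the grasp point (between the pads) lies 19 mm behind it; y points along the fingers, z is the direction in which the jaws open and shut, and the axes are right-handed (so a half turn about y gives the same grasp; the last joint's range is limited). The gripper opens to 92 mm and grips with 3 to 60 N. Pads are 20 mm wide; open, the fingers measure 128 mm over their backs; the gripper's body (75 mm by 189 mm) begins 69 mm behind the grasp point.
Start: joints at [1.172, 0.468, -0.012, 1.603, 0.006, 1.071, -0.056], TCP at [0.226, -0.609, 0.215] pointing down, gripper open.
Joint ranges: [-2.53, 2.53], [-0.31, 2.02], [-1.57, 1.55], [0.28, 2.44], [-1.29, 4.43], [0.15, 1.84], [-2.92, 2.92]. Speed limits (rad/s): [2.57, 2.57, 3.14, 3.14, 3.14, 3.14, 3.14].

## Interface

Orientations are given as a 3x3 rotation matrix whose columns are the frame's x, y, z axes.
In Python, from station import env, effector, solver, viewer, workorder, search_frame, tip_of gives the robot as it stands. Calls block until the motion is done:
- env.reach(position, orientation): joint-space move of the TCP to a pose.
- env.movel(position, frame=None, rate=0.15): straight line of the TCP; frame=None keeps the orientation; rate is the mean speed in m/s.
- env.goto_joints(angles): joint-space move.
- effector.release() and effector.grasp(squeeze=None): open the fingers fully, or close them until they stop; squeeze is the grip in N (None keeps the last).
- env.pause(seconds).
- solver.inverse_kinematics(position, orientation): joint angles nearest the present ones, or None.
- env.sense(): the state.
- viewer.read_camera(name): name is "scene" or "top"; returns (picture, depth): 480x640x3 uint8, red, green, blue; 480x640 float32, m along the optical axis (not along the pixel's ray), 0 where there is no reading.
- viewer.camera_info(name): a dict with "intrinsics" (3x3 intrinsics, pixels), "eye" and "rotation" of the camera in the world. Camera axes: x right, y up, looking along -z (the intrinsics and any distortion apply to the point x, -y, -z); pixel columns grow to the right and rows downward; lengths in m; the calibration is good to about 2 mm. A picture is of the moment at which its call begins. camera_info takes no time and is no camera call.
A pose or a line that the arm cannot do raises env.PlanningError and nothing moves.
- workorder.finish_job(): hands the job in, once; it reports no verdict.
Trained networks look in the newest picture that a camera, given by its name, has taken for a name from the list of things; names that differ only in an ending like _2 or _b are one class to them, and where a whole thing is asked for, a point or a joint stands for the part that bears it (a point fixed in the world has none). Each returns a list of dicts, best first, with "score" (0 to 1); they miss things now and then, are a little off and sometimes report something else, mostly with a low value. They report only what shows in the picture. A call takes as long as a camera call.
- search_frame(camera, name): "at" ([x, y, z] in m, in world coordinates, good to about 4 mm: the middle of the surface that is visible of it).
- tip_of(camera, name): "at" ([x, y, z] in m, in world coordinates, good to about 4 mm: a listed point, or the origin of a listed thing).
The state is a dict: "t": time; "joint_positions": joint angles; "joint_velocities": joint speeds; "tau": joint torques, N m; "ee_pos": TCP position; "tcp_rot": TCP orientation; "wrist_force": force on the tool from outside, world axes, zero at the start; "moment": the same for the moment, N m; "gripper_width": finger opening in m.
Only numpy, scipy, OpenCV 4.12 (cv2) and the standard library are available. Lean on these libraries where they do the work, as an engineer would, in place of code of your own. Each camera call takes 0.05 s, during which the arm holds its last target. There are 200 camera calls.

## Task

Four stray cocoa beans have dropped into the two knife guides, the flat tracks along both sides of the bean cutter's cell plate, and the knife cannot run until they are clear. With just the closed fingertips and a light touch, trace along each guide, away from the parked knife carriage, and sweep the strays down the track and out of its open end into the white catch tray. Do not pinch, crush or lift them, and leave the knife carriage, the beans in the cells and everything else on the bench where they are.

Things in the scene. Friction and masses are not known exactly. Their poses are not given: they have to be found in the camera images.
- cutter: Cocoa bean cutter, pale green metal, fixed on the bench at a varying place and yaw. Origin: on the bench, midway between its two knife guides; z up, y along the guides towards the parked knife carriage, x across, away from the robot. From y = -135 to +207 mm; outer rails (x = 90 to 104 mm either side) 36 mm above the bench; clamp blocks and thumbscrews (30 mm high) reach to x = 169 mm either side.
- cell_plate (a point): Centre of the top of the cell plate between the guides, 32.5 mm above the bench: 108 mm across (x) by 243 mm (y), 5 x 8 cells 7 mm deep; most hold brown beans that stand up to 37 mm above the bench. Its sides are the inner walls of the guides, 8.5 mm above the guide floors. Axes as the cutter's.
- near_guide_open_end (a point): Point on the floor (24 mm above the bench) and centre line of the guide nearer to the robot (cutter x = -72 mm), at its open end above the tray. A guide is a straight flat track of bare aluminium 36 mm wide, with the cell plate as inner wall (8.5 mm high) and a rail as outer wall (12 mm high). Axes as the cutter's.
- near_guide_inner_end (a point): Point on the floor and centre line of the same guide, 270 mm from the open end, 0 to 6 mm beside the face of the parked carriage's runner. The first 50 mm of guide from here towards the open end are free of beans. Axes as the cutter's.
- far_guide_open_end (a point): Point on the floor (24 mm above the bench) and centre line of the guide farther from the robot (cutter x = +72 mm), at its open end above the tray. A guide is a straight flat track of bare aluminium 36 mm wide, with the cell plate as inner wall (8.5 mm high) and a rail as outer wall (12 mm high). Axes as the cutter's.
- far_guide_inner_end (a point): Point on the floor and centre line of the same guide, 270 mm from the open end, 0 to 6 mm beside the face of the parked carriage's runner. The first 50 mm of guide from here towards the open end are free of beans. Axes as the cutter's.
- tray (a point): Centre of the floor of the white plastic catch tray that hangs on the cutter below both open ends: fixed, 220 mm (cutter x) by 80 mm (cutter y), walls 2.5 mm, rim 16 mm and floor 2.5 mm above the bench. It reaches from the open ends to 80 mm beyond them; each guide runs out into it down a 45 degree chute 18 mm long and deep. Axes as the cutter's.
- carriage (a joint): Knife carriage parked at the inner end of both guides: black runners in the guides, aluminium bridge, red bar handle, top 75 mm above the bench. Travel in m, growing as it slides towards the open ends; it starts parked at 0 to 0.006 and takes about 8 N to move. Leave it there.
- carriage_front (a point): Middle of the carriage's front side, 36 mm above the bench, in the plane of the front faces of its two runners (the plane that closes the guides off); moves with the carriage. Blade reaches no farther than this.
- stray_a: Stray cocoa bean, dark brown, 25 x 15 x 11 mm, 10 to 15 g, loose, slides on the metal (friction 0.3 to 0.55), lying flat in the near guide at any yaw. Origin: its centre, 5.5 mm above the guide floor; x along its length.
- stray_b: Stray cocoa bean, dark brown, 25 x 15 x 11 mm, 10 to 15 g, loose, slides on the metal (friction 0.3 to 0.55), lying flat in the near guide at any yaw. Origin: its centre, 5.5 mm above the guide floor; x along its length.
- stray_c: Stray cocoa bean, dark brown, 25 x 15 x 11 mm, 10 to 15 g, loose, slides on the metal (friction 0.3 to 0.55), lying flat in the far guide at any yaw. Origin: its centre, 5.5 mm above the guide floor; x along its length.
- stray_d: Stray cocoa bean, dark brown, 25 x 15 x 11 mm, 10 to 15 g, loose, slides on the metal (friction 0.3 to 0.55), lying flat in the far guide at any yaw. Origin: its centre, 5.5 mm above the guide floor; x along its length.
- cell_bean_a: Loose cocoa bean of the same size in a cell of the outer column next to a guide; belongs there. Origin: its centre, 31 mm above the bench.
- cell_bean_b: Loose cocoa bean of the same size in a cell of the outer column next to a guide; belongs there. Origin: its centre, 31 mm above the bench.
- cell_bean_c: Loose cocoa bean of the same size in a cell of the outer column next to a guide; belongs there. Origin: its centre, 31 mm above the bench.
- cell_bean_d: Loose cocoa bean of the same size in a cell of the outer column next to a guide; belongs there. Origin: its centre, 31 mm above the bench.
- bowl: Steel bowl of beans, 124 mm across, 45 mm high, loose bystander. Origin: centre of its underside.
- jar: Amber jar with white cap, 70 mm across, 100 mm high, loose bystander. Origin: centre of its underside.
- scoop: Small steel scoop with wooden handle, 190 mm long, 30 mm high, loose bystander. Origin: under the middle of its pan; handle to -x.
- lens: Hand lens, 72 mm ring and black handle, 175 mm long, 15 mm high, loose bystander. Origin: under the centre of the ring; handle to -x.

How it is judged:
At the end, for the whole second after the job is handed in: All four strays lie at rest (under 0.03 m/s) inside the catch tray, centres within its walls and less than 20 mm above its floor; the knife carriage is still parked (below 18 mm of its travel), the loose beans in the cells no more than 10 mm, and bowl, jar, scoop and lens no more than 15 mm (x of stray_a in the frame of tray between -0.108 and 0.108 m and y of stray_a in the frame of tray between -0.039 and 0.039 m and z of each of stray_a, stray_b, stray_c, stray_d in the frame of tray below 0.02 m and linear speed of each of stray_a, stray_b, stray_c, stray_d below 0.03 m/s and x of stray_b in the frame of tray between -0.108 and 0.108 m and y of stray_b in the frame of tray between -0.039 and 0.039 m and x of stray_c in the frame of tray between -0.108 and 0.108 m and y of stray_c in the frame of tray between -0.039 and 0.039 m and x of stray_d in the frame of tray between -0.108 and 0.108 m and y of stray_d in the frame of tray between -0.039 and 0.039 m and distance of each of cell_bean_a, cell_bean_b, cell_bean_c, cell_bean_d from where it was at the start of the episode below 0.01 m and distance of each of bowl, jar, scoop, lens from where it was at the start of the episode below 0.015 m and value of joint carriage below 0.018 m); the robot touches nothing.
It fails at once if a stray bean is lifted (its centre more than 20 mm above its height in the guide) or pushed out of its guide onto the cell plate (z of any of stray_a, stray_b, stray_c, stray_d in the frame of cutter above 0.0495 m or ((x of stray_a in the frame of cutter between -0.05 and 0.05 m and y of stray_a in the frame of cutter above -0.13 m) or (x of stray_b in the frame of cutter between -0.05 and 0.05 m and y of stray_b in the frame of cutter above -0.13 m) or (x of stray_c in the frame of cutter between -0.05 and 0.05 m and y of stray_c in the frame of cutter above -0.13 m) or (x of stray_d in the frame of cutter between -0.05 and 0.05 m and y of stray_d in the frame of cutter above -0.13 m))).
It fails at once if a stray bean is pinched or crushed (more than 15 N between the fingers and it) (contact force between the fingers and stray_a above 15 N or contact force between the fingers and stray_b above 15 N or contact force between the fingers and stray_c above 15 N or contact force between the fingers and stray_d above 15 N).
It fails at once if the fingers bear down on the cutter (more than 30 N) (contact force between the fingers and cutter above 30 N).
It fails at once if the knife carriage is pushed away from its park (past 18 mm of its travel) (value of joint carriage above 0.018 m).
It fails at once if a loose bean in a cell is disturbed (moved more than 10 mm), or the bowl, jar, scoop or lens is knocked (more than 15 mm) (distance of any of cell_bean_a, cell_bean_b, cell_bean_c, cell_bean_d from where it was at the start of the episode above 0.01 m or distance of any of bowl, jar, scoop, lens from where it was at the start of the episode above 0.015 m).
It also fails if it takes over 54 s, if anything falls off the work surface, if the arm or the gripper's body presses on something with over 40 N, if the wrist force passes 120 N, or if a joint passes its speed limit or range.

## Working session

There is one attempt and no reset: what is moved stays moved. The work goes in short steps, each a Python script; the robot and the scene stay as the last script left them, time stands still between calls to the robot, and variables do not carry over. Pictures are saved under pics/ and viewed, about 8 in all and at most 12, crops included, and the job is handed in when it is done.

```bash
mkdir -p pics; ls; python3 - <<'E'
from station import *
import cv2,numpy as np
s=env.sense();print(s['t'],s['ee_pos'],s['tcp_rot'],s['gripper_width'])
for c in("top","scene"):
    p,d=viewer.read_camera(c);cv2.imwrite(f"pics/{c}0.png",p[:,:,::-1]);i=viewer.camera_info(c);print(c,i)
    for n in("near_guide_open_end","near_guide_inner_end","far_guide_open_end","far_guide_inner_end","cell_plate","tray","carriage_front","stray_a","cutter"):
        print(n,[(np.round(r['at'],4).tolist(),round(r['score'],2)) for r in tip_of(c,n)][:6])
E
```

```text
pics
0.0 [ 0.22611518 -0.6087704   0.21364986] [[-9.37405817e-01 -7.49802556e-04  3.48238098e-01]
 [-3.48238875e-01  1.60546991e-03 -9.37404453e-01]
 [ 1.43782467e-04 -9.99998430e-01 -1.76608723e-03]] 0.09160415662269743
top {'intrinsics': array([[545.03108823,   0.        , 322.19104143],
       [  0.        , 545.03108823, 234.5496892 ],
       [  0.        ,   0.        ,   1.        ]]), 'eye': array([0.40032898, 0.00976667, 1.22880453]), 'rotation': array([[-0.00336936,  0.9932788 , -0.11569733],
       [-0.99996111, -0.00240359,  0.00848592],
       [ 0.0081508 ,  0.11572142,  0.99324827]])}
near_guide_open_end [([0.4438, -0.1279, 0.0238], 0.94)]
near_guide_inner_end [([0.493, 0.1376, 0.0252], 0.62), ([0.4907, -0.0609, 0.0321], 0.26)]
far_guide_open_end [([0.5851, -0.1535, 0.0243], 0.82)]
far_guide_inner_end [([0.6355, 0.1144, 0.0227], 0.76)]
cell_plate [([0.5384, -0.0159, 0.0318], 0.95)]
tray [([0.5066, -0.1797, 0.002], 0.84)]
carriage_front [([0.5651, 0.1312, 0.0381], 0.69)]
stray_a [([0.454, -0.0859, 0.0313], 0.63), ([0.6036, -0.074, 0.0327], 0.53), ([0.6341, 0.1166, 0.025],
[... 481 characters left out ...]
89],
       [-0.00249621,  0.56439287,  0.82550255]])}
near_guide_open_end [([0.4454, -0.1238, 0.0278], 0.95)]
near_guide_inner_end [([0.5012, 0.4307, -0.0015], 0.74), ([0.4915, 0.1382, 0.0231], 0.73)]
far_guide_open_end [([0.5844, -0.152, 0.0233], 0.73), ([0.451, -0.0882, 0.0255], 0.66)]
far_guide_inner_end [([0.632, 0.1152, 0.0224], 0.95), ([0.4935, 0.1359, 0.023], 0.32)]
cell_plate [([0.5404, -0.0196, 0.0296], 0.75)]
tray [([0.512, -0.1862, 0.0035], 0.97)]
carriage_front [([0.5569, 0.1297, 0.0384], 0.61)]
stray_a [([0.62, 0.0259, 0.0313], 0.52), ([0.473, 0.0307, 0.0279], 0.49), ([0.4507, -0.0883, 0.0255], 0.49), ([0.597, -0.0709, 0.0288], 0.42)]
cutter [([0.5381, -0.0102, -0.0026], 0.97)]
```

View pics/top0.png

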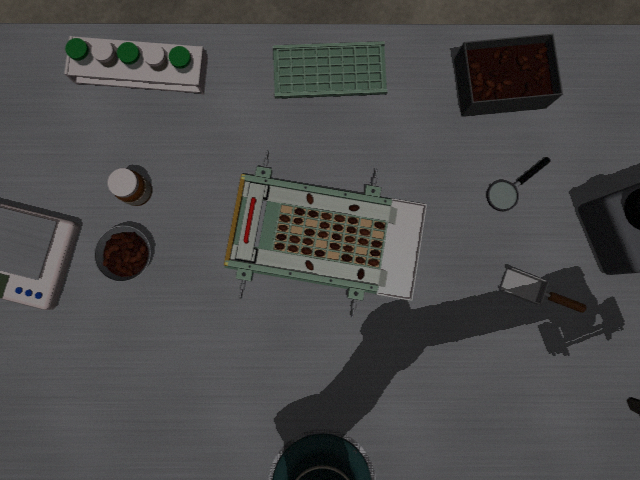

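View pics/scene0.png

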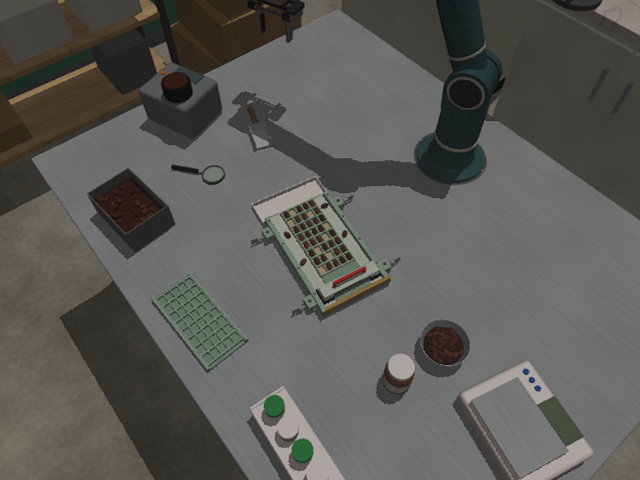

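```bash
cat > h.py <<'E'
from station import *
import cv2,numpy as np,json
L={"near_guide_open_end":(-72,-135,24),"near_guide_inner_end":(-72,135,24),"far_guide_open_end":(72,-135,24),"far_guide_inner_end":(72,135,24),"tray":(0,-175,2.5)}
def proj(c,P):
    i=viewer.camera_info(c);q=(np.asarray(P)-i['eye'])@i['rotation'];q=q*[1,-1,-1];u=q@i['intrinsics'].T
    return u[...,:2]/u[...,2:]
class F:
    def __init__(s,o,yaw): s.o=np.array([o[0],o[1],0]);s.y=yaw;c,n=np.cos(yaw),np.sin(yaw);s.R=np.array([[c,-n,0],[n,c,0],[0,0,1]])
    def w(s,P): return np.asarray(P,float)/1000@s.R.T+s.o
    def inv(s,P): return 1000*(np.asarray(P)-s.o)@s.R
def rect(c,f,name,p=None,z=24,lines=True,xr=(-112,112),yr=(-225,165),k=2):
    if p is None: p=viewer.read_camera(c)[0]
    x,y=np.meshgrid(np.arange(xr[1],xr[0],-1/k),np.arange(yr[1],yr[0],-1/k),indexing='ij')
    m=proj(c,f.w(np.stack([x,y,0*x+z],-1))).astype(np.float32)
    im=cv2.remap(p,m,None,cv2.INTER_CUBIC)
    i=viewer.camera_info(c);e=f.inv(i['eye'])
    def px(P):
        P=np.array(P,float);t=(e[2]-z)/(e[2]-P[2]);Q=e+(P-e)*t
        return int((yr[1]-Q[1])*k),int((xr[1]-Q[0])*k)
    if lines:
        for s in(-1,1):
            for X,Z in((54,32.5),(90,36),(104,36)): cv2.line(im,px((s*X,135,Z)),px((s*X,-135,Z)),(255,0,255),1)
        for Y in(135,-135): cv2.line(im,px((-90,Y,24)),px((90,Y,24)),(0,255,255),1)
        r=[px(a) for a in((-110,-135,16),(-110,-215,16),(110,-215,16),(110,-135,16))]
        cv2.polylines(im,[np.array(r)],True,(0,255,0),1)
    cv2.imwrite(name,im[:,:,::-1]);return im
E
python3 - <<'E'
from h import *
A=[];B=[]
for c in("top","scene"):
    p,d=viewer.read_camera(c)
    for n,l in L.items():
        l=np.array(l)/1000
        r=[q for q in tip_of(c,n) if abs(q['at'][2]-l[2])<.008]
        if r: A.append(l[:2]);B.append(r[0]['at'][:2])
A=np.array(A);B=np.array(B)
from scipy.optimize import least_squares
g=lambda v:(F(v[:2],v[2]).w(np.c_[A*1000,0*A[:,0]])[:,:2]-B).ravel()
v=least_squares(g,[.54,-.01,-.18],loss='soft_l1',f_scale=.004).x;print(v,np.round(g(v).reshape(-1,2)*1000,1).tolist())
json.dump(v.tolist(),open('f.json','w'))
f=F(v[:2],v[2])
rect("top",f,"pics/rect.png")
E
```

```text
[ 0.53986634 -0.00769958 -0.16871994] [[2.5, -1.3], [-1.2, 0.9], [0.5, -0.5], [2.6, -4.8], [1.0, 0.9], [1.8, -0.9], [-129.5, 112.2], [0.5, -2.7], [-3.7, 2.6]]
```

View pics/rect.png

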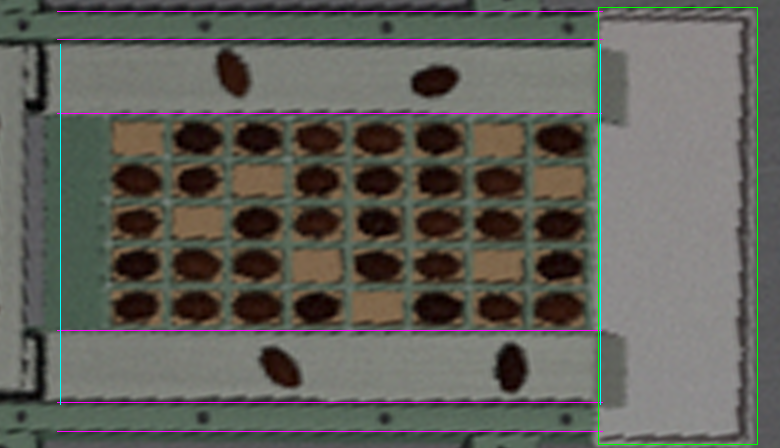

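```bash
cat >> h.py <<'E'
v=json.load(open('f.json'));f=F(v[:2],v[2])
def rot(yaw=0): # jaws along guide, extra yaw (rad)
    g=F((0,0),f.y+yaw).R;z=-g[:,1];y=np.array([0,0,-1.]);return np.stack([np.cross(y,z),y,z],1)
E
python3 - <<'E'
from h import *
effector.grasp(5)
env.reach(f.w((-72,112,130)),rot())
s=env.sense();print(s['t'],s['ee_pos'],s['joint_positions'],s['gripper_width'],s['wrist_force'])
p,d=viewer.read_camera("scene")
u=proj("scene",s['ee_pos']).astype(int);print(u)
a=p[u[1]-90:u[1]+60,u[0]-100:u[0]+100];a=cv2.resize(a,None,fx=4,fy=4,interpolation=cv2.INTER_CUBIC)
cv2.imwrite("pics/tip.png",a[:,:,::-1])
# height map around the tip from both cameras: points within 45 mm above tip
for c in("scene","top"):
    p,d=viewer.read_camera(c);i=viewer.camera_info(c);K=i['intrinsics']
    V,U=np.mgrid[:480,:640];q=np.stack([(U-K[0,2])/K[0,0]*d,-(V-K[1,2])/K[1,1]*d,-d],-1)@i['rotation'].T+i['eye']
    q=(q-s['ee_pos'])@f.R*1000
    for z0 in range(-4,60,8):
        m=(q[...,2]>z0)&(q[...,2]<z0+8)&(abs(q[...,0])<80)&(abs(q[...,1])<110)&(d>0)
        if m.sum()>3: print(c,z0,m.sum(),np.percentile(q[m],[3,97],axis=0)[:,:2].round(1).tolist())
E
```

```text
5.725 [0.48804824 0.11406181 0.13000575] [ 0.20289751  0.40956023 -0.6017752   2.00408569  0.31416044  0.81886535
 -2.31849657] 0.0007190176190518851 [ 0.63018008 -0.48429185 -0.50604856]
[363 237]
scene -4 5 [[5.6, -16.4], [8.4, 4.8]]
scene 4 15 [[-8.5, -11.6], [9.8, 10.8]]
scene 12 14 [[-8.2, -11.6], [10.7, 11.6]]
scene 20 25 [[-4.9, -13.9], [11.0, 13.6]]
scene 28 18 [[0.8, -14.3], [10.8, 13.7]]
scene 36 18 [[-0.2, -15.5], [10.5, 14.5]]
scene 44 12 [[-7.7, -3.1], [10.4, 15.2]]
scene 52 4 [[-5.4, 11.2], [9.7, 15.9]]
```

View pics/tip.png

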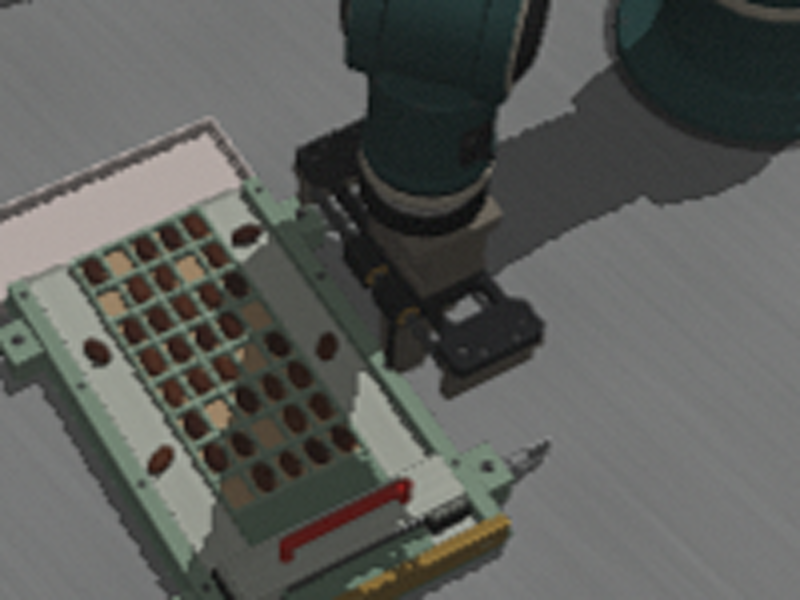

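```bash
cat >> h.py <<'E'
def sweep(x,q,y0=112,y1=-150,z=26.5,step=30,rate=.06):
    y=y0;base=env.sense()['wrist_force'];out=[]
    while y>y1:
        y=max(y-step,y1);env.movel(f.w((x,y,z)),q,rate=rate)
        w=(env.sense()['wrist_force']-base)@f.R;out.append(np.round(w,1).tolist())
        if np.linalg.norm(w)>8: print("FORCE",y,w);break
    print(y,out);return y
E
python3 - <<'E'
from h import *
for a in(1,-1):
    q=rot(a*np.pi/2)
    for P in((-72,112,80),(-72,-150,27),(72,112,80),(72,-150,27)): 
        j=solver.inverse_kinematics(f.w(P),q);print(a,P,None if j is None else np.round(j,2))
c=[a for a in(1,-1) if all(solver.inverse_kinematics(f.w(P),rot(a*np.pi/2)) is not None for P in((-72,112,80),(-72,-150,27),(72,112,80),(72,-150,27)))]
J=lambda a:abs(solver.inverse_kinematics(f.w((-72,112,130)),rot(a*np.pi/2))[6])
a=min(c,key=J);print("use",a);json.dump(a,open('a.json','w'));q=rot(a*np.pi/2)
env.reach(f.w((-72,112,130)),q)
env.movel(f.w((-72,112,45)),q,rate=.12)
env.movel(f.w((-72,112,26.5)),q,rate=.03)
s=env.sense();print(s['t'],f.inv(s['ee_pos']),s['wrist_force'])
y=sweep(-72,q,y1=20)
s=env.sense();print(s['t'])
im,_=viewer.read_camera("scene");u=proj("scene",f.w((-72,0,24))).astype(int)
a=im[u[1]-75:u[1]+75,u[0]-100:u[0]+100];cv2.imwrite("pics/s1.png",cv2.resize(a,None,fx=4,fy=4,interpolation=cv2.INTER_CUBIC)[:,:,::-1])
E
```

```text
1 (-72, 112, 80) [ 0.41  0.61 -0.89  2.02  0.65  0.82 -1.03]
1 (-72, -150, 27) [ 0.88  0.63 -0.78  2.13  0.72  0.67 -0.57]
1 (72, 112, 80) [ 0.38  0.79 -0.85  1.69  0.69  0.99 -0.89]
1 (72, -150, 27) [ 0.78  0.81 -0.78  1.78  0.73  0.86 -0.51]
-1 (-72, 112, 80) [-1.14  0.69  1.12  2.11 -0.83  0.88 -2.83]
-1 (-72, -150, 27) [ 0.06  0.47  0.21  2.18 -0.2   0.51 -2.88]
-1 (72, 112, 80) [-0.92  0.9   1.11  1.78 -0.92  1.08 -2.78]
-1 (72, -150, 27) [ 0.07  0.64  0.21  1.83 -0.2   0.69 -2.92]
use 1
8.7333 [-72.02192621 112.11260508  26.48467448] [ 0.31207609  0.24392171 -0.30887196]
20 [[-0.1, 0.1, -0.3], [0.6, -0.0, -0.9], [-1.0, -0.3, 0.4], [-0.2, -0.8, -0.2]]
10.9333
```

View pics/s1.png

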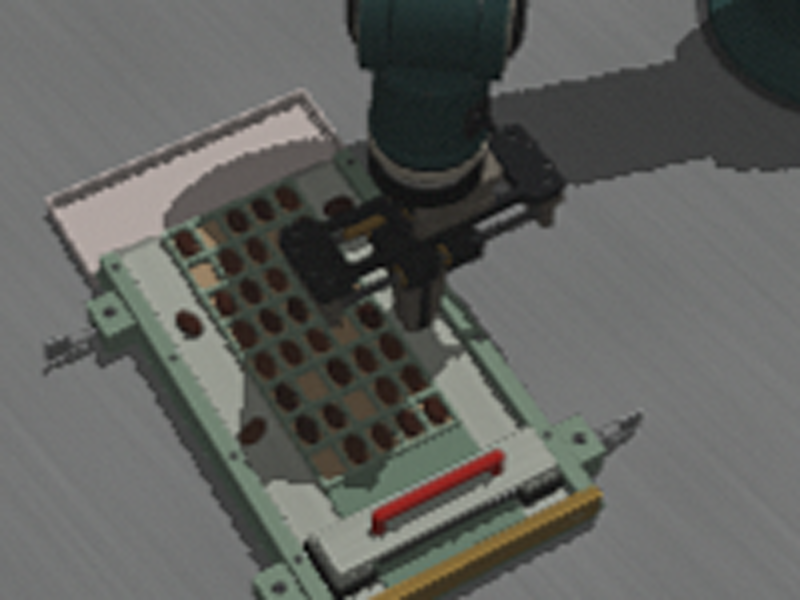

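```bash
python3 - <<'E'
from h import *
q=rot(np.pi/2)
sweep(-72,q,y0=20)
P=f.inv(env.sense()['ee_pos']);env.movel(f.w((-72,P[1],80)),q,rate=.15)
env.reach(f.w((72,112,80)),q)
s=env.sense();print(s['t'],f.inv(s['ee_pos']))
rect("top",f,"pics/rect2.png")
E
```

```text
-150 [[-1.3, -0.7, 0.2], [-1.0, 0.4, 0.6], [-0.4, 0.7, -0.5], [-1.1, 0.3, -0.5], [-1.0, -0.1, -0.4], [-1.4, -0.3, 0.9]]
16.375 [ 71.77833764 110.11800857  79.20408948]
```

View pics/rect2.png

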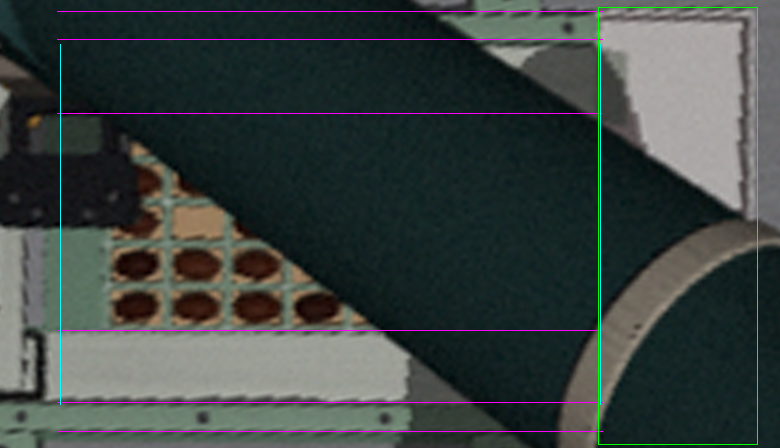

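The arm hides the near tray end (right half of the picture), but the near guide is empty as far as it shows (columns 60–405). I'll sweep the far guide and check both from a withdrawn pose.

```bash
python3 - <<'E'
from h import *
q=rot(np.pi/2)
env.movel(f.w((72,112,45)),q,rate=.12)
env.movel(f.w((72,112,26.5)),q,rate=.03)
y=sweep(72,q)
P=f.inv(env.sense()['ee_pos']);env.movel(f.w((72,P[1],110)),q,rate=.15)
env.goto_joints([1.172,0.468,-0.012,1.603,0.006,1.071,-0.056])
s=env.sense();print(s['t'],s['ee_pos'])
rect("top",f,"pics/rect3.png")
print([(f.inv(r['at']).round(0).tolist(),round(r['score'],2)) for r in tip_of("top","stray_a")])
viewer.read_camera("scene");print([(f.inv(r['at']).round(0).tolist(),round(r['score'],2)) for r in tip_of("scene","stray_a")])
print(env.sense()['t'])
E
```

```text
-150 [[0.1, -1.1, -0.3], [1.0, -0.1, -1.1], [-0.3, 0.3, -0.3], [0.4, 0.0, -0.8], [-0.1, -0.5, -0.4], [0.1, -0.1, -0.5], [-0.3, -0.1, -0.3], [0.1, 0.5, -0.2], [0.3, -0.6, 0.0]]
26.1333 [ 0.22823075 -0.60812029  0.21353604]
[([-113.0, 429.0, -1.0], 0.69), ([-70.0, -203.0, 6.0], 0.47), ([75.0, -184.0, 10.0], 0.45), ([-81.0, -163.0, 11.0], 0.41), ([70.0, -158.0, 6.0], 0.37)]
[([67.0, -158.0, 10.0], 0.55), ([68.0, -136.0, 27.0], 0.4), ([67.0, -178.0, 7.0], 0.39), ([-80.0, -162.0, 8.0], 0.37), ([-72.0, -205.0, 2.0], 0.36)]
26.3333
```

View pics/rect3.png

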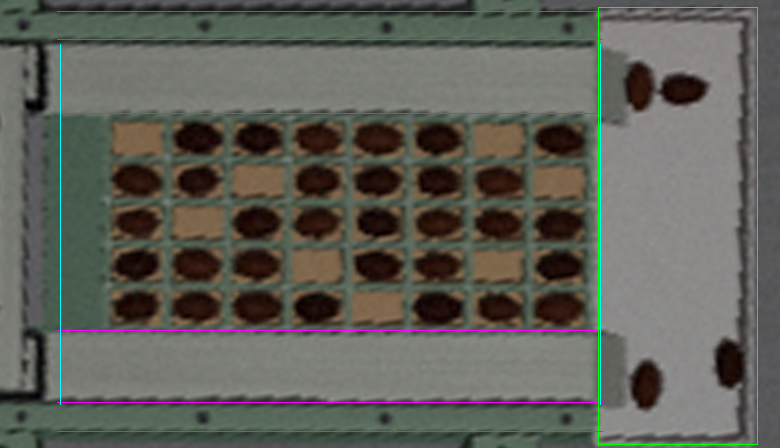

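```bash
python3 - <<'E'
from station import *
import numpy as np
print(np.abs(env.sense()['joint_velocities']).max()); workorder.finish_job()
E
```

```text
0.006032421843617013
the job is handed in; nothing more can be done
```

I swept both knife guides once each with the closed fingertips, jaws set across the track and about 2.5 mm above the floor. Both sweeps ran from y = +112 mm out past the open end. I then withdrew the arm to its start pose and handed the job in at about 26.4 s of the 54 s allowed.

- **Strays:** The last top picture shows all four strays in the catch tray, two at each chute, with both guides empty. The bean finder puts them in the tray at about bean resting height (6–11 mm from the top camera, 2–10 mm from the scene camera).
- **Cutter:** The knife carriage and the beans in the cells look the same as in the first picture.
- **Bystanders:** I did not measure the bowl, jar, scoop and lens again. The arm's path stayed clear of them.
- **Forces:** Wrist force changes, read every 30 mm, stayed under 2 N in both sweeps.
- **Disagreements:**
  - The two cameras differed by up to about 8 mm on the bean positions.
  - The bean finder also gave one false hit far off the cutter, and one at the far guide's open end (score 0.40) where the picture shows no bean.
  - My fitted cutter position looked about 1–4 mm off along the guides, which did not affect the sweeps.

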